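# Sort offcuts and finishing supplies into their trays

### The job

Tidy up the four things lying loose on the left part of the bench: put the two wood offcuts (the pine block and the branch disc) into the green tray and the two finishing supplies (the brown jar and the red tin) into the blue tray. Everything must rest flat on the floor of its tray, side by side and not stacked, the block as it lies now and the jar and the tin upright. Leave the dust brush and the blue handpiece where they are.

Things in the scene. Friction and masses are not known exactly. Their poses are not given: they have to be found in the camera images.
- block_center (a point): pine offcut block (loose), 41 mm along its own x, 79 mm along its own y, 30 mm high, lying flat with z up; this point is its centre, 15 mm above its underside. Grasp across the 41 mm width. Goes into the green tray.
- disc_center (a point): round slice sawn from a branch (loose), 57 mm in diameter, 18 mm high, lying flat with z up; this point is its centre, 9 mm above its underside. Goes into the green tray.
- jar_center (a point): closed brown jar with a black lid (loose), 56 mm in diameter, 82 mm high, standing upright with z up; the lid is the top 16 mm, 50 mm in diameter; this point is its centre, 41 mm above its underside. Goes into the blue tray.
- tin_center (a point): closed red tin with a metal-coloured lid (loose), 52 mm in diameter, 42 mm high, standing upright with z up; this point is its centre, 21 mm above its underside. Goes into the blue tray.
- green_tray: Green tray of sheet metal, fixed to the bench; 132 mm along its own x and 178 mm along its own y outside, 124 x 170 mm inside; floor 4 mm thick, rim 18 mm high; a thin steel wire pull sticks out 11 mm from each short end at rim height. Origin at the centre of its underside, on the bench top; z up. One tray stands behind the loose things, the other on the right part of the bench, past the branch: which is which changes.
- blue_tray: Blue tray of sheet metal, fixed to the bench; 132 mm along its own x and 178 mm along its own y outside, 124 x 170 mm inside; floor 4 mm thick, rim 18 mm high; a thin steel wire pull sticks out 11 mm from each short end at rim height. Origin at the centre of its underside, on the bench top; z up. One tray stands behind the loose things, the other on the right part of the bench, past the branch: which is which changes.
- carved_branch: fixed obstacle, a rough branch 100 mm thick, between the left and the right part of the bench. Its foot is at about x 0.45, y -0.07, up to z 0.18, on a board under 60 mm high; it slants up, away and right through x 0.52, y -0.16, z 0.27 and x 0.62, y -0.34, z 0.47. Carry things round its near end: x 0.35 to 0.40, 0.25 m up or more. Origin of no meaning.
- brush: dust brush (loose), a bystander, 47 x 169 x 16 mm, long along its own y, lying at the front edge of the bench, in front of the loose things; origin under its middle. Not to be moved.
- handpiece: slim blue pen-shaped handpiece (loose), a bystander, 23 x 190 x 21 mm, long along its own y, lying on the right part of the bench, between branch and tray; origin under its middle. Not to be moved.
Things that resemble listed ones, but are neither listed nor needed, are in the scene too. What is shaped like the part that bears block_center but pink is not meant.

How it is judged:
By the outcome, as a careful person would: the job done as asked, in the order asked, and still so for the second after the job is handed in, with the robot touching nothing.
It also fails if it takes over 136 s, if anything falls off the work surface, if the arm or the gripper's body presses on something with over 40 N, if the wrist force passes 120 N, or if a joint passes its speed limit or range.

### The arm

A 7-joint arm with a two-finger parallel gripper is mounted at the origin on a cart in front of the work surface, level with it; the furniture and walls round the work are solid. World frame = base frame: x ahead of the robot, y to its left, z up, the work surface at z = 0. Lengths are in m, angles in rad, forces in N, time in s.
With the tool pointing down it reaches from about 0.35 to 0.9 m from the base axis. Payload 7.2 kg.
Tool frame: the origin (TCP) lies between the finger pads; the fingertips stand ctrl.tcp_to_tips ahead of it and the grasp point (between the pads) lies 8 mm behind it (ctrl.tcp_to_tips is the distance from the TCP to the fingertips, in m); z points along the fingers, y is the direction in which the jaws open and shut (so a half turn about z gives the same grasp; the last joint's range is limited). The gripper opens to 88 mm and grips with 3 to 60 N. Pads are 20 mm wide; open, the fingers measure 115 mm over their backs; the gripper's body (75 mm by 178 mm) begins 61 mm behind the grasp point.
Start: joints at [-1.199, 0.411, -0.013, 1.596, 0.006, 1.134, -0.082], TCP at [0.266, 0.566, 0.234] pointing down, gripper open.
Joint ranges: [-2.95, 2.95], [-0.29, 1.99], [-1.47, 1.44], [0.14, 2.54], [-1.03, 4.17], [0.13, 1.85], [-2.86, 2.86]. Speed limits (rad/s): [2.39, 2.39, 3.01, 3.01, 3.14, 3.14, 3.14].

### API

Orientations are given as a unit quaternion [w, x, y, z].
In Python, from cell import readout, vision, ticket, ctrl gives the robot as it stands.
- The arm moves only by the shell command python3 -m pendant 'ROWS'. ROWS is JSON, a list of rows, each a list of 3 entries, a list of its own where there are three numbers: the shift along the tool's x, y, z in units of 0.05 m (1.0 is 0.05 m), then the turn, a rotation vector about the tool's x, y, z in units of 0.12 rad (1.0 is 0.12 rad), then the closure, from -1 (fully open) to 1 (shut). In form: [[[tx, ty, tz], [rx, ry, rz], hand], ...]. A call has 1 to 12 rows; each row shifts and turns the commanded pose from where the row before left it, along the tool's axes as they then stand; what a row does not reach is not made up. A row lasts 1/8 s, in which the tool goes at most 62.5 mm and 10.7 degrees, less where a joint would pass 70% of its speed; a pose out of reach is approached as far as the arm can. A call with a number of a shift or a turn outside -1 to 1 is refused whole. A call with a gripper value outside its range is refused whole. The fingers move at their own pace and stop on an object; the grip force is fixed at half the most. Time passes only in rows, so rows that do not move let the fingers close. It gives the time, the measured TCP pose, the force and the opening at its end, in the units of the state.
- readout.sense(): the state, without advancing time (a new reading comes with each control period).
- vision.capture(name): name is "scene" or "top"; returns a dict with "image" (400x640x3 uint8, red, green, blue), "K" (3x3 intrinsics, pixels), "R" (3x3) and "t" (3): a world point X has camera coordinates R X + t. Camera axes: x right, y down, z forward; pixel columns grow to the right and rows downward; lengths in m; the calibration is good to about 2 mm. A picture is of the moment at which its call begins. There is no depth.
- ticket.hand_in(): hands the job in, once; it reports no verdict.
The state is a dict: "time": time; "joint_pos": joint angles; "dq": joint speeds; "joint_torque": joint torques, N m; "tcp_pos": TCP position; "tool_rot": TCP orientation; "contact_force": force on the tool from outside, world axes, zero at the start; "wrist_torque": the same for the moment, N m; "width": finger opening in m.
Only numpy, scipy, OpenCV 4.12 (cv2) and the standard library are available. Lean on these libraries where they do the work, as an engineer would, in place of code of your own. Each camera call takes 0.05 s, during which the arm holds its last target.

## Working session

There is one attempt and no reset: what is moved stays moved. The work goes in short steps, Python scripts to look and compute and a shell command to move; the robot and the scene stay as the last step left them, time stands still between calls to the robot, and variables do not carry over. Pictures are saved under pics/ and viewed, and the job is handed in when it is done.

```bash
ls; mkdir -p pics; python3 - <<'E'
from cell import readout, vision, ticket, ctrl
import cv2
print(readout.sense()); print(ctrl.tcp_to_tips)
for n in("scene","top"):
    c=vision.capture(n); cv2.imwrite(f"pics/{n}0.png",cv2.cvtColor(c["image"],cv2.COLOR_RGB2BGR)); print(n,c["K"],c["R"],c["t"])
E
```

```text
pics
{'time': 0.0, 'joint_pos': array([-1.19921143,  0.41192292, -0.01269851,  1.59704539,  0.00560769,
        1.13430731, -0.08222412]), 'dq': array([-0.00107987,  0.00179627, -0.00014383, -0.00051852,  0.00047923,
       -0.0002323 , -0.00027138]), 'joint_torque': array([ 2.23822476e-04, -5.87953162e+01,  6.41742926e-01, -2.91085643e+01,
       -5.38305240e-02,  1.80648977e-02,  1.73731642e-04]), 'tcp_pos': array([0.26592655, 0.56505593, 0.23279425]), 'tool_rot': array([-1.16015759e-04,  2.18128788e-01,  9.75919645e-01, -8.15460922e-04]), 'contact_force': array([-0.36056809, -0.82332732,  0.06909139]), 'wrist_torque': array([-0.00693321, -0.05379978,  0.04651675]), 'width': 0.087758045897744}
0.011
scene [[464.55416464   0.         320.94891816]
 [  0.         464.55416464 199.36309093]
 [  0.           0.           1.        ]] [[ 0.59544335 -0.80337938  0.00536493]
 [-0.38433807 -0.29071251 -0.87622513]
 [ 0.70550086  0.51968048 -0.48187212]] [-0.28668599  0.24841404  0.87805597]
top [[495.24822021   0.         324.88467856]
 [  0.         495.24822021 196.76653778]
 [  0.           0.           1.        ]] [[-0.39566441 -0.91839462  0.00099451]
 [-0.89063889  0.38344197 -0.24440669]
 [ 0.22408045 -0.09758878 -0.96967231]] [0.17920722 0.4630434  1.33691668]
```

View pics/scene0.png

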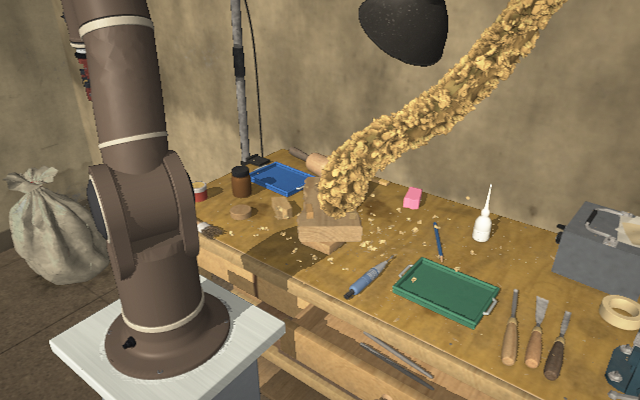

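View pics/top0.png

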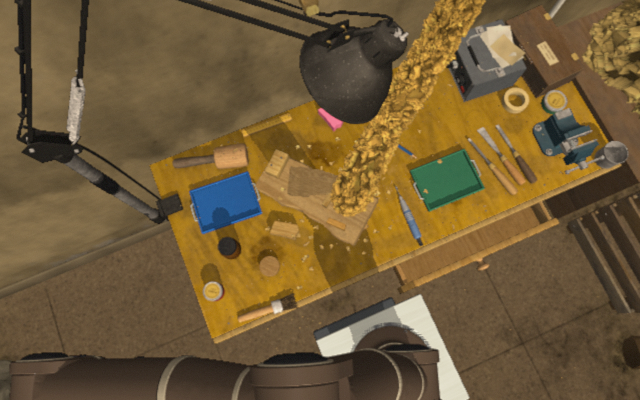

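The two views agree. In the top view the candidates are:
- **Jar:** brown with a black lid, at (229,245).
- **Tin:** at (212,291), red from the side in the scene view at (200,190).
- **Disc:** at (268,263).
- **Pine block:** at (285,229). Lookalikes are a wood piece on the board at (278,163) and the pink block at (330,118).
- **Round lookalikes:** the tape roll at (515,99) and the can at (556,100), both on the right.
- **Trays:** blue at (226,201) at the back left, green at (446,180) on the right.

Next I'll check close crops.

```bash
python3 - <<'E'
import cv2
a=cv2.imread("pics/top0.png"); cv2.imwrite("pics/c1.png",cv2.resize(a[140:340,150:350],None,fx=3,fy=3,interpolation=cv2.INTER_CUBIC))
a=cv2.imread("pics/scene0.png"); cv2.imwrite("pics/c2.png",cv2.resize(a[140:260,180:380],None,fx=4,fy=4,interpolation=cv2.INTER_CUBIC))
a=cv2.imread("pics/top0.png"); cv2.imwrite("pics/c3.png",cv2.resize(a[120:260,380:520],None,fx=4,fy=4,interpolation=cv2.INTER_CUBIC))
E
```

```text
(no output)
```

View pics/c1.png

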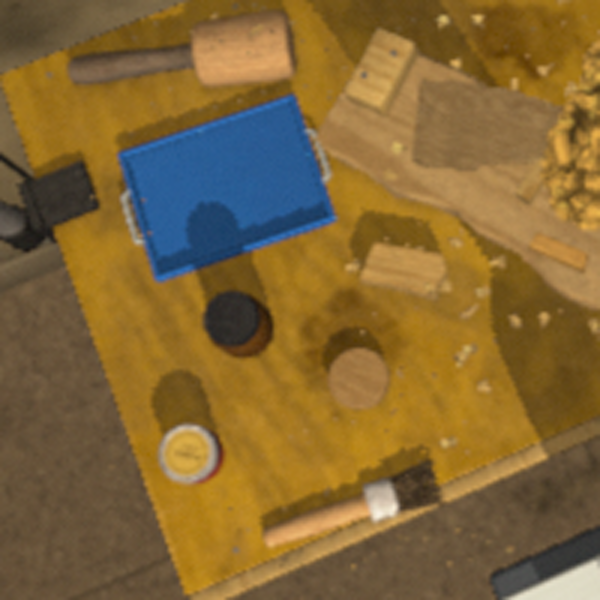

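View pics/c2.png

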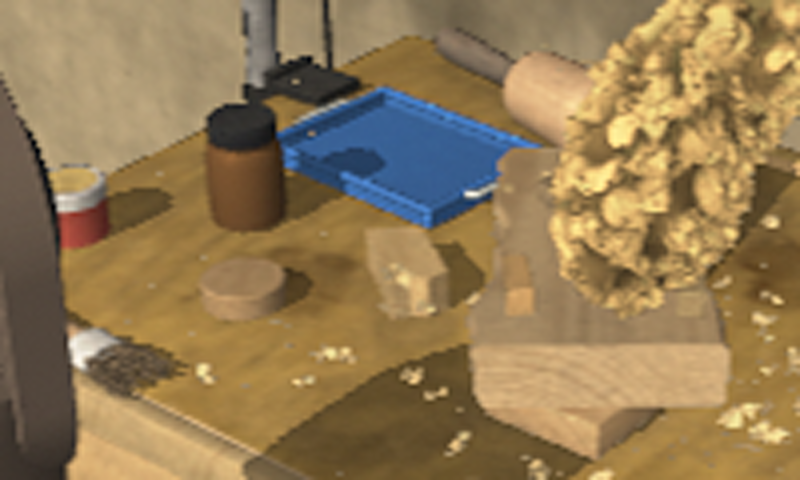

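View pics/c3.png

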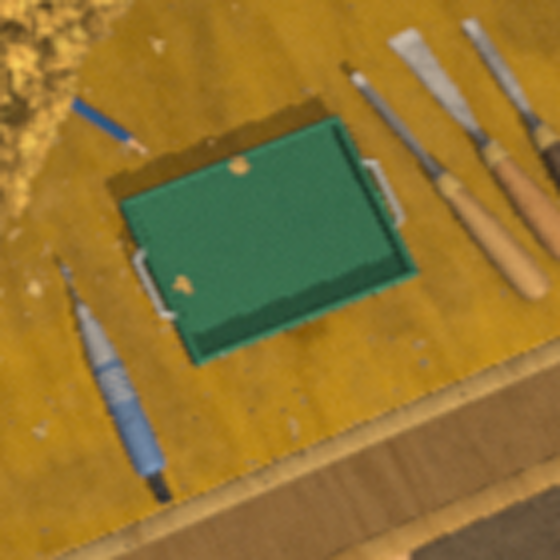

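The crops confirm the choice. In crop 1 the jar (crop px 237,322), tin (188,453), disc (358,378) and pine block (403,268) lie loose. The lookalike block (380,68) sits on the branch board. The green tray is empty apart from two shavings. Now I'll measure.

```bash
cat > h.py <<'E'
from cell import readout, vision, ctrl
import cv2, numpy as np
from scipy.spatial.transform import Rotation as Ro
def ray(c,px,z):
    px=np.atleast_2d(np.asarray(px,float)); K,R,t=map(np.array,(c["K"],c["R"],c["t"]))
    d=(np.linalg.inv(K)@np.c_[px,np.ones(len(px))].T).T@R   # R^T d
    o=-R.T@t
    return o+d*((z-o[2])/d[:,2])[:,None]
def proj(c,X):
    X=np.atleast_2d(X); p=(np.array(c["K"])@(np.array(c["R"])@X.T+np.array(c["t"])[:,None])).T
    return p[:,:2]/p[:,2:]
def big(m,box=None):
    if box is not None:
        q=np.zeros_like(m); x0,x1,y0,y1=box; q[y0:y1,x0:x1]=m[y0:y1,x0:x1]; m=q
    cs,_=cv2.findContours(m,cv2.RETR_EXTERNAL,cv2.CHAIN_APPROX_NONE)
    return max(cs,key=cv2.contourArea)[:,0,:]
def rect(c,cnt,z):
    P=ray(c,cnt,z)[:,:2].astype(np.float32)
    return cv2.minAreaRect(P*1000)
def st():
    s=readout.sense(); w,x,y,z=s["tool_rot"]; M=Ro.from_quat([x,y,z,w]).as_matrix()
    return s,M
def cmd(goal,yaw=None):
    """shift in tool units to goal; tool y-axis heading deg"""
    s,M=st(); d=M.T@(np.array(goal)-s["tcp_pos"])/0.05
    print("units",d.round(2),"yheading",np.degrees(np.arctan2(M[1,1],M[0,1])).round(1),"tilt z",M[:,2].round(3))
E
python3 - <<'E'
from h import *
c=vision.capture("top"); im=c["image"]; hsv=cv2.cvtColor(im,cv2.COLOR_RGB2HSV)
for n,lo,hi,box in(("blue",(100,120,60),(120,255,255),(180,270,160,240)),("green",(70,80,30),(95,255,255),(400,490,140,215))):
    m=cv2.inRange(hsv,lo,hi); print(n,rect(c,big(m,box),0.018))
for p in((212.5,291),(229,246),(269,263),(284.5,229.5)): print(p,hsv[int(p[1]),int(p[0])])
for n,p,z in(("tin",(150+188/3,140+452/3),.042),("jar",(150+233/3,140+320/3),.082),("disc",(150+358/3,140+378/3),.018)): print(n,ray(c,p,z).round(4))
B=np.array([[372,247],[445,256],[438,292],[363,283]])/3+[150,140]
P=ray(c,B,.03);print("block",P.round(3),P.mean(0))
S=vision.capture("scene")
q=cv2.cvtColor(im,cv2.COLOR_RGB2BGR)
E
```

```text
blue ((605.7969970703125, 248.5400390625), (177.55264282226562, 133.46514892578125), 86.27751159667969)
green ((412.8775329589844, -370.05975341796875), (176.91151428222656, 129.72073364257812), 89.03996276855469)
(212.5, 291) [ 20 171 174]
(229, 246) [21 39 46]
(269, 263) [ 17 150 165]
(284.5, 229.5) [ 18 151 191]
tin [[0.3787 0.364  0.042 ]]
jar [[0.4667 0.2794 0.082 ]]
disc [[0.3832 0.1993 0.018 ]]
block [[0.491 0.141 0.03 ]
 [0.456 0.081 0.03 ]
 [0.427 0.1   0.03 ]
 [0.462 0.161 0.03 ]] [0.45882008 0.12068875 0.03      ]
```

```bash
cat > ov.py <<'E'
from h import *
def boxpts(cx,cy,a,lx,ly,z):
    a=np.radians(a);u=np.array([np.cos(a),np.sin(a)]);v=np.array([-u[1],u[0]])
    k=np.linspace(-.5,.5,20);pts=[(i*lx,-ly/2) for i in k]+[(lx/2,i*ly) for i in k]+[(-i*lx,ly/2) for i in k]+[(-lx/2,-i*ly) for i in k]
    return np.array([[*(np.array([cx,cy])+p*u+q*v),z] for p,q in pts])
def circ(cx,cy,d,z):
    t=np.linspace(0,2*np.pi,60);return np.c_[cx+d/2*np.cos(t),cy+d/2*np.sin(t),0*t+z]
def draw(name,shapes,crop,f,out):
    c=vision.capture(name);x0,x1,y0,y1=crop
    im=cv2.resize(cv2.cvtColor(c["image"][y0:y1,x0:x1],cv2.COLOR_RGB2BGR),None,fx=f,fy=f,interpolation=cv2.INTER_CUBIC)
    for s in shapes:
        p=((proj(c,s)-[x0,y0]+.5)*f-.5).round().astype(np.int32)
        cv2.polylines(im,[p],True,(255,255,0),1)
    cv2.imwrite(out,im)
E
python3 - <<'E'
from ov import *
B=(.459,.121,-28.8)
sh=[boxpts(*B,.041,.079,.03),boxpts(*B,.041,.079,0),circ(.3787,.364,.052,.042),circ(.3787,.364,.052,0),circ(.4667,.2794,.050,.082),circ(.4667,.2794,.056,0),circ(.3832,.1993,.057,.018),circ(.3832,.1993,.057,0),
 boxpts(.606,.2485,-3.7,.132,.178,.018)]
B=boxpts
draw("top",sh,(190,330,180,320),5,"pics/o1.png"); draw("scene",sh,(180,340,150,250),5,"pics/o2.png")
E
```

```text
(no output)
```

View pics/o1.png

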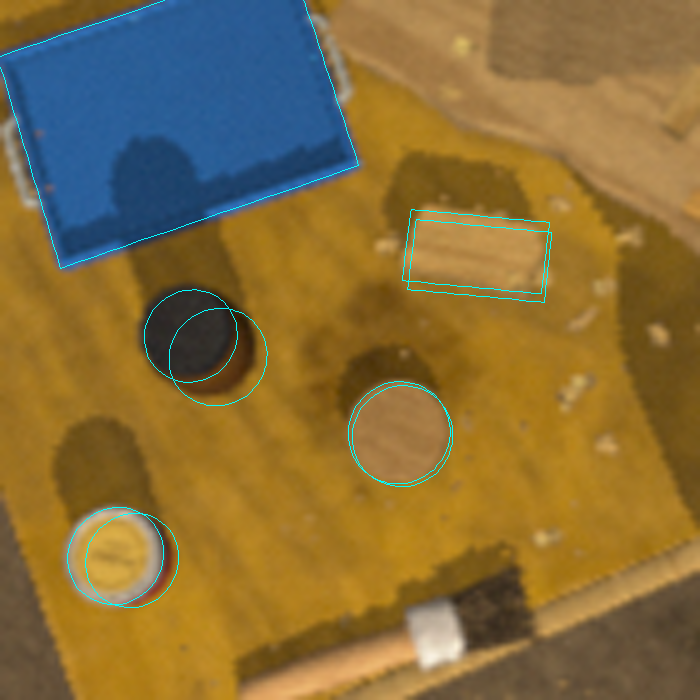

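View pics/o2.png

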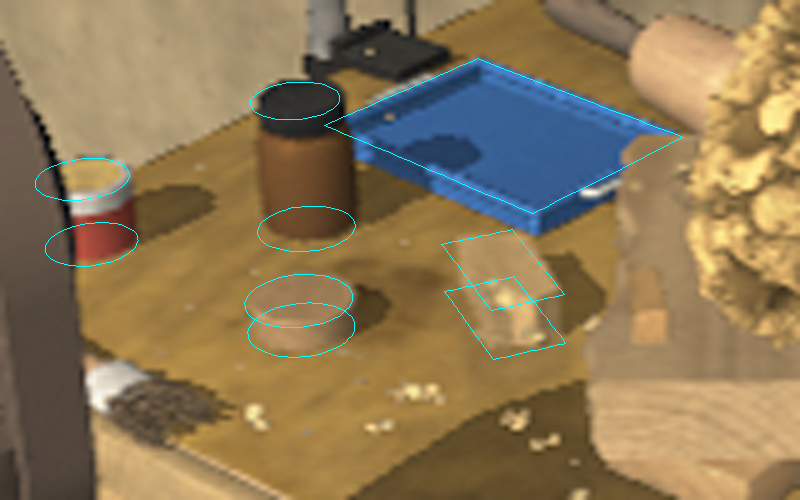

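```bash
python3 - <<'E'
from h import *
t=vision.capture("top"); s=vision.capture("scene")
def tri(a,b):
    P=[np.array(c["K"])@np.c_[c["R"],c["t"]] for c in(t,s)]
    X=cv2.triangulatePoints(P[0],P[1],np.array(a,float),np.array(b,float))[:,0]; X=X[:3]/X[3]
    print(X.round(3), proj(t,X).round(1),proj(s,X).round(1))
print("lamp");tri((345,82),(404,28)); tri((347,120),(418,64))
print("mallet head top"); tri((230,150),(322,160))
for n,p,z in(("head c",(231,155),.03),("head front-left",(214,168),.02),("head front right",(247,166),.02),("handle",(180,162),.02),("clamp",(170,205),.02),("clamp R",(182,204),.02),("brush bristle near",(293,295),.01),("hp",(418,242),.01),("hp2",(396,188),.01),("hp mid",(408,215),.01),("board near corner",(262,190),.06),("board edge",(300,205),.06),("table edge",(262,307),0)): print(n,ray(t,p,z).round(3))
E
```

```text
lamp
[ 0.611 -0.117  0.48 ] [[347.1  78.8]] [[400.3  29.2]]
[ 0.582 -0.134  0.401] [[357.8 103.9]] [[397.8  69. ]]
mallet head top
[0.735 0.18  0.044] [[229.6 150.9]] [[323.  159.7]]
head c [[0.727 0.182 0.03 ]]
head front-left [[0.713 0.242 0.02 ]]
head front right [[0.681 0.151 0.02 ]]
handle [[0.77  0.328 0.02 ]]
clamp [[0.659 0.397 0.02 ]]
clamp R [[0.648 0.364 0.02 ]]
brush bristle near [[0.284 0.169 0.01 ]]
hp [[ 0.28  -0.214  0.01 ]]
hp2 [[ 0.449 -0.225  0.01 ]]
hp mid [[ 0.362 -0.222  0.01 ]]
board near corner [[0.584 0.137 0.06 ]]
board edge [[0.501 0.055 0.06 ]]
table edge [[0.288 0.261 0.   ]]
```

```bash
python3 -m pendant '[[[0,0,-0.5],[0,0,1],-1],[[0,0,-0.5],[0,0,1],-1],[[0,0,0],[0,0,1],-1],[[0,0,0],[0,0,1],-1],[[0,0,0],[0,0,1],-1],[[0,0,0],[0,0,1],-1],[[0,0,0],[0,0,1],-1],[[0,0,0],[0,0,1],-1],[[0,0,0],[0,0,1],-1],[[0,0,0],[0,0,0.42],-1]]'; python3 - <<'E'
from h import *
print(st()[0]["joint_pos"].round(2)); cmd((.459,.121,.15))
E
```

```text
time: 1.65
tcp_pos: [0.266, 0.5655, 0.2836]
tool_rot: [-0.0, 0.708, 0.706, 0.0]
contact_force: [-0.6, -0.7, -0.3]
width: 0.0882
[-1.36  0.38  0.21  1.54 -0.08  1.23 -1.14]
units [-8.88  3.88  2.67] yheading -0.1 tilt z [ 0.  0. -1.]
```

```bash
python3 -m pendant '[[[-0.8,0.35,0],[0,0,0],-1],[[-0.9,0.39,0],[0,0,0],-1],[[-0.9,0.39,0],[0,0,0],-1],[[-0.9,0.39,0],[0,0,0],-1],[[-0.9,0.39,0],[0,0,0],-1],[[-0.9,0.39,0],[0,0,0],-1],[[-0.9,0.39,0],[0,0,0],-1],[[-0.9,0.39,0],[0,0,0],-1],[[-0.9,0.39,0.3],[0,0,0],-1],[[-0.88,0.41,0.4],[0,0,0],-1]]';  python3 -m pendant '[[[0,0,0.4],[0,0,1],-0.6],[[0,0,0.4],[0,0,1],-0.6],[[0,0,0.4],[0,0,1],-0.6],[[0,0,0.4],[0,0,1],-0.6],[[0,0,0],[0,0,0.18],-0.6],[[0,0,0],[0,0,0],-0.6]]'; python3 - <<'E'
from h import *
print(st()[0]["joint_pos"].round(2)); cmd((.459,.121,.017))
from ov import *
B=(.459,.121,-28.8)
draw("top",[boxpts(*B,.041,.079,.03)],(190,330,160,300),5,"pics/m1.png"); draw("scene",[boxpts(*B,.041,.079,.03)],(180,340,130,250),5,"pics/m2.png")
E
```

```text
time: 2.9
tcp_pos: [0.4612, 0.1203, 0.249]
tool_rot: [0.0, 0.707, 0.707, 0.001]
contact_force: [0.5, 0.2, -0.2]
width: 0.0876
time: 3.65
tcp_pos: [0.4607, 0.1217, 0.1693]
tool_rot: [0.0, 0.86, 0.511, 0.0]
contact_force: [0.4, -0.7, 0.7]
width: 0.0702
[-0.83  0.25  0.55  2.05 -0.17  0.89 -0.68]
units [-0.03 -0.02  3.05] yheading -28.6 tilt z [ 0.001  0.    -1.   ]
```

View pics/m2.png

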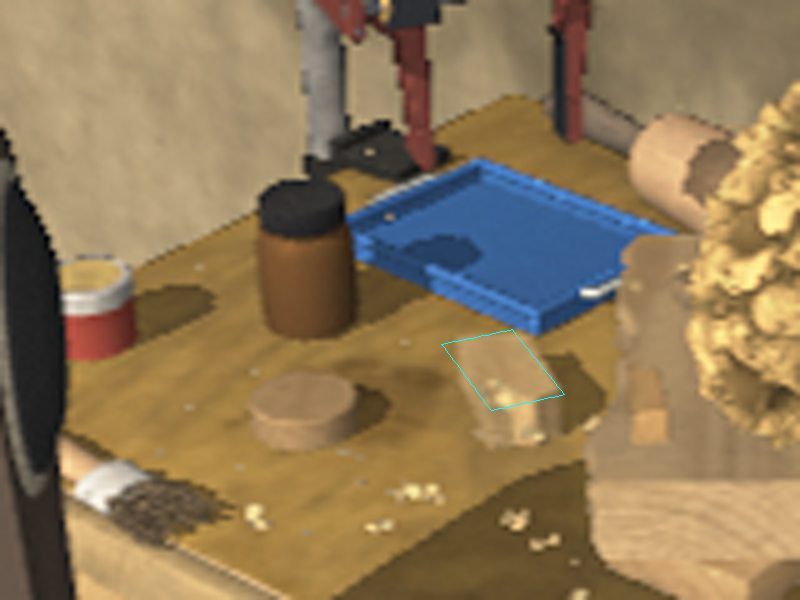

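The picture shows the fingers hanging above the scene, with the block outline at (500,370) matching the block to about 1 image px. I'll descend and grip.

```bash
python3 -m pendant '[[[0,0,0.7],[0,0,0],-0.6],[[0,0,0.7],[0,0,0],-0.6],[[0,0,0.6],[0,0,0],-0.6],[[0,0,0.5],[0,0,0],-0.6],[[0,0,0.3],[0,0,0],-0.6],[[0,0,0.2],[0,0,0],-0.6],[[0,0,0],[0,0,0],-0.6]]'; python3 -m pendant '[[[0,0,0],[0,0,0],0.2],[[0,0,0],[0,0,0],0.6],[[0,0,0],[0,0,0],1],[[0,0,0],[0,0,0],1],[[0,0,0],[0,0,0],1],[[0,0,0],[0,0,0],1]]'
```

```text
time: 4.62
tcp_pos: [0.4604, 0.1216, 0.0186]
tool_rot: [-0.0, 0.86, 0.51, -0.0]
contact_force: [-0.3, -0.3, 0.8]
width: 0.0702
time: 5.38
tcp_pos: [0.4608, 0.1218, 0.019]
tool_rot: [0.0, 0.86, 0.51, 0.0]
contact_force: [-0.3, -0.6, 6.3]
width: 0.0406
```

```bash
python3 -m pendant '[[[0,0,-0.4],[0,0,0],1],[[0,0,-0.8],[0,0,0],1],[[0,0,-0.9],[0,0,0],1],[[0,0,-0.9],[0,0,-0.8],1],[[0,0,-0.9],[0,0,-0.8],1],[[0,0,-0.9],[0,0,-0.8],1],[[0,0,-0.8],[0,0,-0.8],1],[[0,0,-0.3],[0,0,-0.8],1],[[0,0,0],[0,0,0],1]]'; python3 - <<'E'
from h import *
print(st()[0]["joint_pos"].round(2)); cmd((.375,.03,.31))
from ov import *
draw("top",[boxpts(.413,-.370,-1,.132,.178,.018),boxpts(.413,-.370,-1,.124,.170,.004)],(190,490,120,300),2.6,"pics/m3.png")
E
```

```text
time: 6.5
tcp_pos: [0.4605, 0.1217, 0.3143]
tool_rot: [0.0, 0.715, 0.699, 0.001]
contact_force: [0.5, -0.2, -1.0]
width: 0.0404
[-0.85  0.08  0.53  1.85 -0.04  1.22 -0.33]
units [-1.87 -1.67  0.08] yheading -1.2 tilt z [ 0.001  0.001 -1.   ]
```

View pics/m3.png

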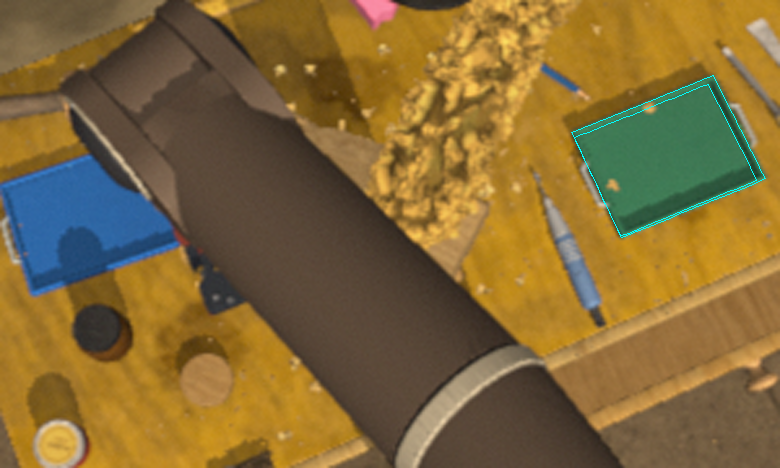

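The picture shows the green tray outline sitting on the tray at (670,155), and the block gone from the bench (held, 40 mm). I'll carry it round the branch's near end.

```bash
python3 -m pendant '[[[-0.3,-0.55,0],[0,0,0],1],[[-0.5,-0.6,0],[0,0,0],1],[[-0.5,-0.55,0],[0,0,0],1],[[-0.6,0,0],[0,0,0],1],[[-0.7,0,0],[0,0,0],1],[[-0.7,0,0],[0,0,0],1],[[-0.7,0,0],[0,0,0],1],[[-0.7,0,0],[0,0,0],1],[[-0.5,0,0],[0,0,0],1]]'; python3 - <<'E'
from h import *
print(st()[0]["joint_pos"].round(2)); cmd((.413,-.41,.30))
E
```

```text
time: 7.68
tcp_pos: [0.369, -0.1378, 0.3125]
tool_rot: [-0.001, 0.716, 0.698, -0.001]
contact_force: [0.1, 0.3, -1.1]
width: 0.0405
[-0.7  -0.18  0.84  2.02  0.14  1.24  0.06]
units [-5.42  1.01  0.25] yheading -1.4 tilt z [-0.002 -0.    -1.   ]
```

```bash
python3 -m pendant '[[[-0.6,0.12,0],[0,0,0],1],[[-0.7,0.14,0],[0,0,0],1],[[-0.7,0.14,0],[0,0,0],1],[[-0.7,0.12,0],[0,0,0],1],[[-0.4,0.1,0],[0,0,0],1],[[0,0,0],[0,0,0],1]]'; python3 - <<'E'
from h import *
print(st()[0]["joint_pos"].round(2)); cmd((.413,-.41,.30))
E
```

```text
time: 8.43
tcp_pos: [0.3968, -0.2931, 0.3123]
tool_rot: [-0.001, 0.716, 0.698, -0.002]
contact_force: [-0.1, 0.6, -1.3]
width: 0.0402
[-0.48  0.2   1.2   1.84 -0.19  1.23  0.76]
units [-2.33  0.39  0.25] yheading -1.5 tilt z [-0.004 -0.002 -1.   ]
```

```bash
python3 -m pendant '[[[-0.4,0.08,0],[0,0,0],1],[[-0.4,0.08,0],[0,0,0],1],[[0,0,0],[0,0,0],1]]'; python3 - <<'E'
from h import *
print(st()[0]["joint_pos"].round(2)); cmd((.413,-.41,.30))
E
```

```text
time: 8.8
tcp_pos: [0.4042, -0.3322, 0.313]
tool_rot: [-0.001, 0.715, 0.699, -0.001]
contact_force: [-0.3, 0.2, -1.0]
width: 0.0403
[-0.32  0.29  1.16  1.78 -0.28  1.26  0.89]
units [-1.55  0.21  0.26] yheading -1.4 tilt z [-0.002  0.    -1.   ]
```

```bash
python3 -m pendant '[[[-0.5,0.07,0],[0,0,0],1],[[-0.5,0.07,0],[0,0,0],1],[[-0.5,0.06,0],[0,0,0],1],[[0,0,0.5],[0,0,0],1],[[0,0,0.8],[0,0,0],1],[[0,0,0.8],[0,0,0],1],[[0,0,0.8],[0,0,0],1],[[0,0,0.8],[0,0,0],1],[[0,0,0],[0,0,0],1]]'; python3 - <<'E'
from h import *
print(st()[0]["joint_pos"].round(2)); cmd((.413,-.409,.025))
from ov import *
draw("top",[boxpts(.413,-.370,-1,.132,.178,.018),boxpts(.413,-.370,-1,.124,.170,.004)],(340,540,120,270),4,"pics/m4.png")
draw("scene",[boxpts(.413,-.370,-1,.132,.178,.018)],(340,540,220,350),4,"pics/m5.png")
E
```

```text
time: 9.93
tcp_pos: [0.4124, -0.4044, 0.1266]
tool_rot: [-0.003, 0.714, 0.7, -0.0]
contact_force: [0.1, 1.1, -0.5]
width: 0.0406
[ 0.05  0.61  0.92  1.86 -0.58  0.97  1.21]
units [-0.1   0.02  2.03] yheading -1.2 tilt z [-0.004  0.004 -1.   ]
```

View pics/m4.png

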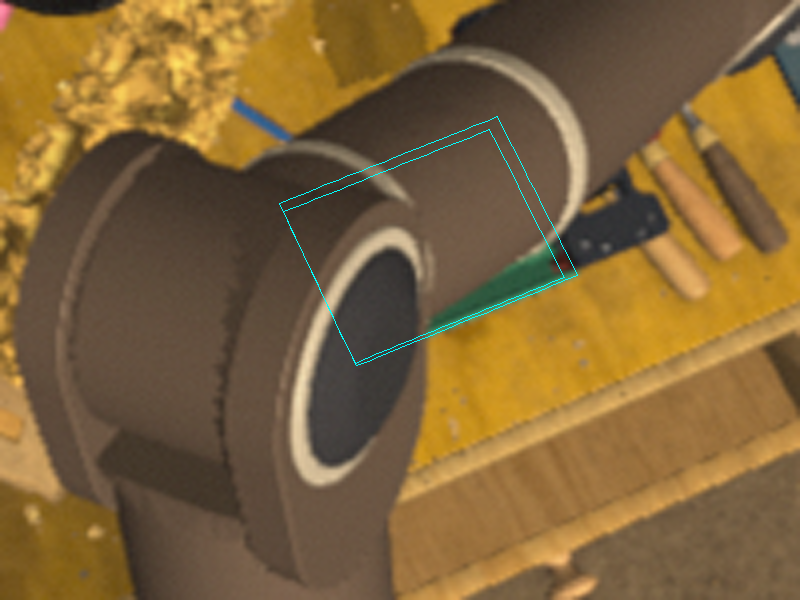

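View pics/m5.png

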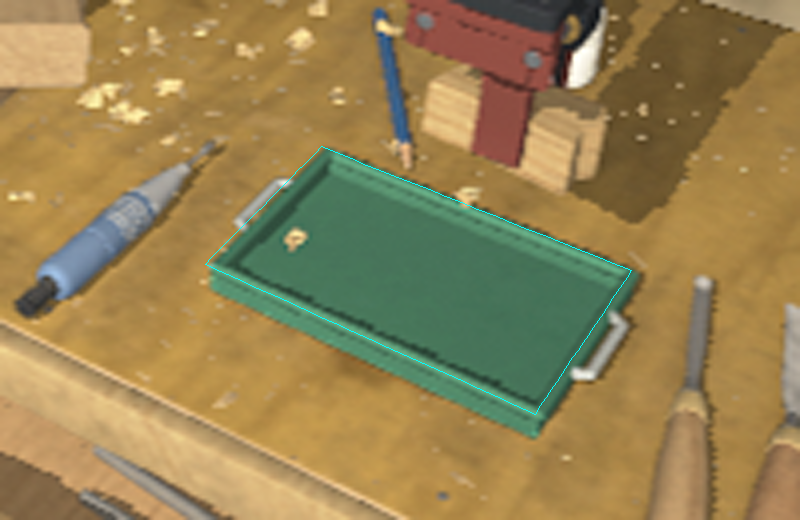

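Picture: the tray outline fits in the scene view (420,280), and the block hangs above the tray's far part. The elbow leans toward the branch, so I'll check that clearance.

```bash
python3 - <<'E'
from ov import *
draw("scene",[],(0,640,0,400),1.2,"pics/f1.png")
E
```

```text
(no output)
```

View pics/f1.png

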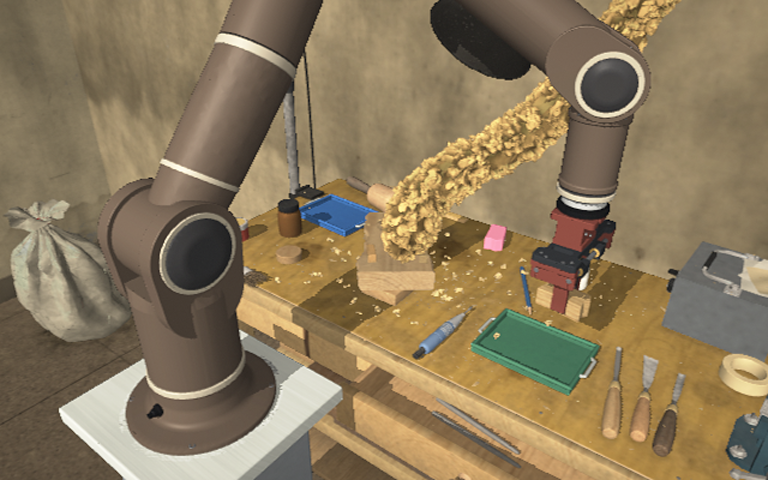

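The elbow at (600,60) is well above and in front of the branch. Lowering the block.

```bash
python3 -m pendant '[[[-0.1,0.01,0.4],[0,0,0],1],[[0,0,0.5],[0,0,0],1],[[0,0,0.4],[0,0,0],1],[[0,0,0.3],[0,0,0],1],[[0,0,0.2],[0,0,0],1],[[0,0,0.15],[0,0,0],1],[[0,0,0],[0,0,0],1]]'; python3 - <<'E'
from h import *
print(st()[0]["joint_pos"].round(2)); cmd((.413,-.409,.023))
E
```

```text
time: 10.95
tcp_pos: [0.4136, -0.4125, 0.0309]
tool_rot: [-0.0, 0.715, 0.7, -0.0]
contact_force: [-0.2, -0.9, 0.0]
width: 0.0402
[ 0.15  0.73  0.8   1.91 -0.72  0.81  1.31]
units [ 0.07 -0.01  0.16] yheading -1.2 tilt z [-0.  0. -1.]
```

```bash
python3 -m pendant '[[[0.04,0,0.07],[0,0,0],1],[[0,0,0.06],[0,0,0],1],[[0,0,0.03],[0,0,0],1],[[0,0,0],[0,0,0],1]]'
```

```text
time: 11.45
tcp_pos: [0.4138, -0.4105, 0.0232]
tool_rot: [0.0, 0.714, 0.7, 0.0]
contact_force: [0.3, -0.2, -0.6]
width: 0.0401
```

```bash
python3 -m pendant '[[[0,0,0],[0,0,0],0],[[0,0,0],[0,0,0],-0.3],[[0,0,0],[0,0,0],-0.5],[[0,0,0],[0,0,0],-0.5],[[0,0,-0.2],[0,0,0],-0.5],[[0,0,-0.5],[0,0,0],-0.5],[[0,0,-0.8],[0,0,0],-0.5],[[0,0,-0.9],[0,0,0],-0.5],[[0,0,-0.9],[0,0,0],-0.5],[[0,0,-0.9],[0,0,0],-0.5],[[0,0,-0.9],[0,0,0],-0.5]]'; python3 -m pendant '[[[0.4,0,-0.4],[0,0,0],-0.8],[[0.7,-0.12,0],[0,0,0],-0.8],[[0.7,-0.12,0],[0,0,0],-0.8],[[0.7,-0.12,0],[0,0,0],-0.8],[[0.7,-0.12,0],[0,0,0],-0.8],[[0.7,-0.12,0],[0,0,0],-0.8],[[0.7,-0.12,0],[0,0,0],-0.8],[[0.7,-0.05,0],[0,0,0],-0.8],[[0.7,0,0],[0,0,0],-0.8],[[0.5,0,0],[0,0,0],-0.8]]'; python3 - <<'E'
from h import *
print(st()[0]["joint_pos"].round(2)); cmd((.384,.199,.25))
from ov import *
draw("scene",[boxpts(.413,-.41,-1,.041,.079,.034)],(340,540,220,350),4,"pics/g1.png")
E
```

```text
time: 12.82
tcp_pos: [0.4133, -0.4105, 0.2803]
tool_rot: [0.0, 0.715, 0.699, 0.0]
contact_force: [-0.5, -0.8, -0.1]
width: 0.066
time: 14.08
tcp_pos: [0.3817, -0.0838, 0.2985]
tool_rot: [-0.0, 0.714, 0.7, 0.001]
contact_force: [0.2, -0.0, 0.1]
width: 0.0791
[-0.92 -0.2   0.9   2.06  0.17  1.21 -0.11]
units [ 5.65 -0.07  0.98] yheading -1.2 tilt z [ 0.001  0.002 -1.   ]
```

View pics/g1.png

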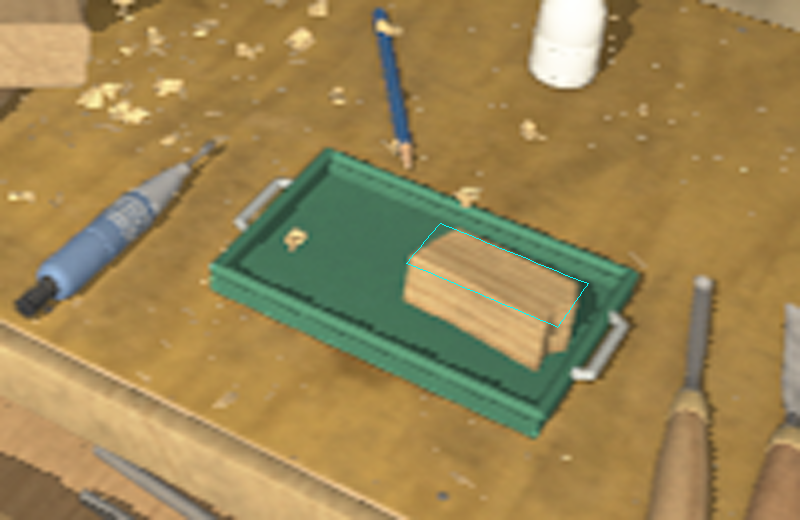

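The picture shows the block flat in the green tray at (490,300). Now the disc.

```bash
python3 -m pendant '[[[0.6,0,0],[0,0,0],-0.85],[[0.8,0,0],[0,0,0],-0.85],[[0.8,0,0],[0,0,0],-0.85],[[0.8,-0.02,0],[0,0,0],-0.85],[[0.8,-0.02,0],[0,0,0],-0.85],[[0.8,-0.02,0],[0,0,0],-0.85],[[0.7,0,0],[0,0,0],-0.85],[[0.35,0,0.2],[0,0,0],-0.85],[[0,0,0.4],[0,0,0],-0.85]]';python3 -m pendant '[[[0,0,0.4],[0,0,0.9],-0.85],[[0,0,0.5],[0,0,0.9],-0.85],[[0,0,0.5],[0,0,0.9],-0.85],[[0,0,0.5],[0,0,0.9],-0.85],[[0,0,0.4],[0,0,0.9],-0.85],[[0,0,0],[0,0,0.9],-0.85],[[0,0,0],[0,0,0.9],-0.85],[[0,0,0],[0,0,0],-0.85]]'; python3 - <<'E'
from h import *
print(st()[0]["joint_pos"].round(2)); cmd((.384,.200,.013))
E
```

```text
time: 15.25
tcp_pos: [0.3854, 0.1982, 0.2678]
tool_rot: [0.0, 0.714, 0.7, 0.0]
contact_force: [-0.2, -0.9, -0.3]
width: 0.0813
time: 16.25
tcp_pos: [0.385, 0.1967, 0.153]
tool_rot: [0.0, 0.922, 0.386, -0.0]
contact_force: [0.9, -0.5, -0.3]
width: 0.0811
[-1.14  0.2   0.64  2.17 -0.16  0.82 -1.18]
units [ 0.03 -0.06  2.8 ] yheading -44.6 tilt z [-0.    -0.001 -1.   ]
```

```bash
python3 -m pendant '[[[0.03,-0.06,0.5],[0,0,0],-0.85],[[0,0,0.6],[0,0,0],-0.85],[[0,0,0.6],[0,0,0],-0.85],[[0,0,0.5],[0,0,0],-0.85],[[0,0,0.3],[0,0,0],-0.85],[[0,0,0.2],[0,0,0],-0.85],[[0,0,0.1],[0,0,0],-0.85],[[0,0,0],[0,0,0],-0.85]]';python3 -m pendant '[[[0,0,0],[0,0,0],-0.3],[[0,0,0],[0,0,0],0.2],[[0,0,0],[0,0,0],1],[[0,0,0],[0,0,0],1],[[0,0,0],[0,0,0],1],[[0,0,0],[0,0,0],1]]'
```

```text
time: 17.25
tcp_pos: [0.384, 0.201, 0.0133]
tool_rot: [-0.0, 0.922, 0.387, 0.0]
contact_force: [0.3, 0.7, -0.1]
width: 0.0813
time: 18.0
tcp_pos: [0.3841, 0.2011, 0.0134]
tool_rot: [-0.0, 0.922, 0.387, 0.0]
contact_force: [-0.5, -0.2, 6.0]
width: 0.0565
```

```bash
python3 -m pendant '[[[0,0,-0.4],[0,0,0],1],[[0,0,-0.8],[0,0,0],1],[[0,0,-0.9],[0,0,0],1],[[0,0,-0.9],[0,0,-0.9],1],[[0,0,-0.9],[0,0,-0.9],1],[[0,0,-0.9],[0,0,-0.9],1],[[0,0,-0.7],[0,0,-0.9],1],[[0,0,-0.3],[0,0,-0.9],1],[[0,0,0],[0,0,-0.9],1],[[0,0,0],[0,0,-0.95],1]]'; python3 -m pendant '[[[-0.5,-0.01,0],[0,0,0],1],[[-0.7,-0.01,0],[0,0,0],1],[[-0.7,-0.02,0],[0,0,0],1],[[-0.7,-0.02,0],[0,0,0],1],[[-0.7,-0.02,0],[0,0,0],1],[[-0.7,-0.02,0],[0,0,0],1],[[-0.7,-0.02,0],[0,0,0],1],[[-0.7,-0.02,0],[0,0,0],1],[[-0.7,0,0],[0,0,0],1],[[-0.7,0,0],[0,0,0],1]]'; python3 - <<'E'
from h import *
print(st()[0]["joint_pos"].round(2)); cmd((.413,-.325,.30))
E
```

```text
time: 19.25
tcp_pos: [0.3837, 0.2008, 0.3032]
tool_rot: [-0.0, 0.711, 0.703, 0.0]
contact_force: [1.1, 0.1, -0.7]
width: 0.0565
time: 20.5
tcp_pos: [0.3704, -0.1413, 0.3026]
tool_rot: [-0.001, 0.714, 0.7, 0.0]
contact_force: [1.2, 0.6, 0.3]
width: 0.0567
[-0.93 -0.26  1.02  2.04  0.23  1.24 -0.02]
units [-3.66  0.92  0.05] yheading -1.1 tilt z [-0.001  0.001 -1.   ]
```

```bash
python3 -m pendant '[[[-0.4,0.15,0],[0,0,0],1],[[-0.5,0.15,0],[0,0,0],1],[[-0.5,0.15,0],[0,0,0],1],[[-0.5,0.15,0],[0,0,0],1],[[-0.5,0.14,0],[0,0,0],1],[[-0.5,0.1,0],[0,0,0],1],[[-0.5,0.05,0],[0,0,0],1],[[-0.2,0,0],[0,0,0],1],[[0,0,0],[0,0,0],1]]'; python3 - <<'E'
from h import *
print(st()[0]["joint_pos"].round(2)); cmd((.413,-.325,.30))
E
```

```text
time: 21.62
tcp_pos: [0.3763, -0.2951, 0.3211]
tool_rot: [0.02, 0.713, 0.701, 0.004]
contact_force: [-0.4, 0.5, -0.3]
width: 0.0566
[-1.07 -0.29  1.44  1.89  0.32  1.26  0.26]
units [-0.57  0.73  0.46] yheading -1.0 tilt z [ 0.034 -0.023 -0.999]
```

```bash
python3 -m pendant '[[[0,0.3,0.1],[0,0,0],1],[[0,0.3,0.1],[0,0,0],1],[[0,0,0],[0,0,0],1]]'; python3 - <<'E'
from h import *
print(st()[0]["joint_pos"].round(3)); cmd((.413,-.325,.30))
E
```

```text
time: 22.0
tcp_pos: [0.3929, -0.2827, 0.32]
tool_rot: [0.029, 0.711, 0.702, 0.005]
contact_force: [-1.0, -0.4, -1.1]
width: 0.0565
[-1.113 -0.293  1.44   1.896  0.324  1.242  0.218]
units [-0.83  0.39  0.45] yheading -0.7 tilt z [ 0.049 -0.034 -0.998]
```

Joints 2 and 3 ran onto their stops here because of the elbow posture. I'll back off and re-posture the elbow on the left side, moving left with the arm contracted and right with it extended.

```bash
python3 -m pendant '[[[0.4,-0.03,0],[0,0,0],1],[[0.6,-0.06,0],[0,0,0],1],[[0.6,-0.06,0],[0,0,0],1],[[0.6,-0.06,0],[0,0,0],1],[[0.6,-0.03,0],[0,0,0],1],[[0.6,0,0],[0,0,0],1],[[0.6,0,0],[0,0,0],1],[[0,0,0],[0,0,0],1]]'; python3 - <<'E'
from h import *
print(st()[0]["joint_pos"].round(3)); cmd((.38,.1,.31))
E
```

```text
time: 23.0
tcp_pos: [0.3833, -0.0822, 0.3127]
tool_rot: [0.029, 0.711, 0.703, 0.005]
contact_force: [0.7, -0.1, 0.5]
width: 0.0563
[-0.879 -0.248  0.793  2.061  0.229  1.219 -0.185]
units [ 3.64 -0.11 -0.08] yheading -0.6 tilt z [ 0.048 -0.035 -0.998]
```

```bash
python3 -m pendant '[[[0.6,-0.05,0],[0,0,0],1],[[0.7,-0.1,0],[0,0,0],1],[[0.7,-0.1,0],[0,0,0],1],[[0.7,-0.15,0],[0,0,0],1],[[0.7,-0.25,0],[0,0,0],1],[[0.6,-0.35,0],[0,0,0],1],[[0.6,-0.4,0],[0,0,0],1],[[0.6,-0.5,0],[0,0,0],1],[[0.5,-0.5,0],[0,0,0],1],[[0.5,-0.5,0],[0,0,0],1],[[0,0,0],[0,0,0],1]]'; python3 - <<'E'
from h import *
print(st()[0]["joint_pos"].round(3)); cmd((.3,.50,.25))
E
```

```text
time: 24.38
tcp_pos: [0.2428, 0.2289, 0.2954]
tool_rot: [0.029, 0.711, 0.703, 0.005]
contact_force: [0.9, -0.5, -0.7]
width: 0.0564
[-1.143 -0.192  0.151  2.133  0.095  1.203 -1.041]
units [5.46 1.04 0.78] yheading -0.6 tilt z [ 0.049 -0.034 -0.998]
```

```bash
python3 -m pendant '[[[0.5,0.5,0],[0,0,0],1],[[0.6,0.6,0.2],[0,0,0],1],[[0.6,0.6,0.2],[0,0,0],1],[[0.6,0.6,0.2],[0,0,0],1],[[0.6,0.6,0.2],[0,0,0],1],[[0.4,0.5,0.2],[0,0,0],1],[[0,0.5,0.2],[0,0,0],1],[[-0.3,0.3,0.2],[0,0,0],1],[[-0.6,0,0],[0,0,0],1],[[-0.8,0,0],[0,0,0],1],[[-0.8,0,0],[0,0,0],1],[[-0.8,0,0],[0,0,0],1]]'; python3 - <<'E'
from h import *
print(st()[0]["joint_pos"].round(3)); cmd((.5,.12,.25))
E
```

```text
time: 25.88
tcp_pos: [0.4576, 0.2196, 0.2361]
tool_rot: [0.03, 0.713, 0.701, 0.005]
contact_force: [0.8, -0.4, -0.8]
width: 0.0565
[-0.868  0.19   0.332  1.914 -0.007  1.024 -0.555]
units [-1.98  0.89 -0.17] yheading -0.9 tilt z [ 0.049 -0.035 -0.998]
```

```bash
python3 -m pendant '[[[-0.4,0.5,0],[0,0,0],1],[[-0.6,0.4,0],[0,0,0],1],[[-0.8,0,0],[0,0,0],1],[[-0.6,-0.3,-0.3],[0,0,0],1],[[-0.5,-0.6,-0.3],[0,0,0],1],[[-0.4,-0.7,-0.1],[0,0,0],1],[[-0.4,-0.4,0],[0,0,0],1],[[0,0,0],[0,0,0],1]]'; python3 - <<'E'
from h import *
print(st()[0]["joint_pos"].round(3)); cmd((.4,.02,.27))
E
```

```text
time: 26.88
tcp_pos: [0.3964, 0.0372, 0.2747]
tool_rot: [0.029, 0.713, 0.7, 0.006]
contact_force: [0.1, 0.2, -0.7]
width: 0.0565
[-0.694 -0.088  0.415  2.092  0.092  1.094 -0.338]
units [-0.34  0.07  0.11] yheading -1.0 tilt z [ 0.049 -0.033 -0.998]
```

```bash
python3 -m pendant '[[[-0.3,-0.2,-0.2],[0,0,0],1],[[-0.5,-0.2,-0.2],[0,0,0],1],[[-0.6,0,0],[0,0,0],1],[[-0.6,0,0],[0,0,0],1],[[-0.6,0,0],[0,0,0],1],[[-0.6,0,0],[0,0,0],1],[[0,0,0],[0,0,0],1]]'; python3 - <<'E'
from h import *
print(st()[0]["joint_pos"].round(3)); cmd((.38,-.24,.29))
E
```

```text
time: 27.75
tcp_pos: [0.374, -0.1215, 0.2989]
tool_rot: [0.03, 0.714, 0.7, 0.005]
contact_force: [-0.1, 0.9, 0.1]
width: 0.0566
[-0.562 -0.178  0.647  2.079  0.151  1.157  0.003]
units [-2.36  0.15  0.27] yheading -1.0 tilt z [ 0.049 -0.035 -0.998]
```

```bash
python3 -m pendant '[[[-0.5,0.1,0],[0,0,0],1],[[-0.5,0.1,0.1],[0,0,0],1],[[-0.5,0.1,0.1],[0,0,0],1],[[-0.5,0.1,0.2],[0,0,0],1],[[-0.5,0.1,0.2],[0,0,0],1],[[-0.5,0.1,0.2],[0,0,0],1],[[-0.5,0.1,0.2],[0,0,0],1],[[-0.4,0.1,0.2],[0,0,0],1],[[0,0,0],[0,0,0],1]]'; python3 - <<'E'
from h import *
print(st()[0]["joint_pos"].round(3)); cmd((.413,-.325,.15))
s,M=st(); print((Ro.from_matrix(M.T@np.array([[np.sin(np.radians(1)),np.cos(np.radians(1)),0],[np.cos(np.radians(1)),-np.sin(np.radians(1)),0],[0,0,-1]])).as_rotvec()/0.12).round(2))
E
```

```text
time: 28.88
tcp_pos: [0.4134, -0.3174, 0.2463]
tool_rot: [0.029, 0.713, 0.701, 0.004]
contact_force: [-1.3, -0.0, 0.8]
width: 0.0563
[-0.247  0.259  0.98   1.919 -0.254  1.031  0.82 ]
units [-0.08 -0.1   1.93] yheading -0.9 tilt z [ 0.046 -0.036 -0.998]
[0.39 0.29 0.01]
```

Good posture now. I'll level the tool and lower.

```bash
python3 -m pendant '[[[0,0,0],[0.2,0.15,0],1],[[0,0,0],[0.2,0.14,0],1],[[0,0,0.4],[0,0,0],1],[[0,0,0.5],[0,0,0],1],[[0,0,0.6],[0,0,0],1],[[0,0,0.4],[0,0,0],1],[[0,0,0],[0,0,0],1]]'; python3 - <<'E'
from h import *
print(st()[0]["joint_pos"].round(3)); cmd((.413,-.325,.018))
s,M=st(); print((Ro.from_matrix(M.T@np.array([[np.sin(np.radians(1)),np.cos(np.radians(1)),0],[np.cos(np.radians(1)),-np.sin(np.radians(1)),0],[0,0,-1]])).as_rotvec()/0.12).round(2))
E
```

```text
time: 29.75
tcp_pos: [0.4131, -0.3155, 0.1513]
tool_rot: [-0.001, 0.712, 0.702, 0.0]
contact_force: [-0.3, 1.0, -0.1]
width: 0.0566
[-0.11   0.432  0.875  1.98  -0.417  0.92   0.966]
units [-0.2   0.    2.67] yheading -0.8 tilt z [-0.001  0.003 -1.   ]
[-0.01 -0.02  0.03]
```

```bash
python3 -m pendant '[[[-0.15,0,0.4],[0,0,0],1],[[0,0,0.5],[0,0,0],1],[[0,0,0.5],[0,0,0],1],[[0,0,0.5],[0,0,0],1],[[0,0,0.3],[0,0,0],1],[[0,0,0.2],[0,0,0],1],[[0,0,0],[0,0,0],1]]'; python3 - <<'E'
from h import *
cmd((.413,-.325,.0178))
E
```

```text
time: 30.62
tcp_pos: [0.4135, -0.3239, 0.0322]
tool_rot: [-0.0, 0.712, 0.702, 0.001]
contact_force: [0.6, -0.2, -0.1]
width: 0.0565
units [-0.02 -0.01  0.29] yheading -0.9 tilt z [ 0.001  0.001 -1.   ]
```

```bash
python3 -m pendant '[[[0,0,0.13],[0,0,0],1],[[0,0,0.1],[0,0,0],1],[[0,0,0.06],[0,0,0],1],[[0,0,0],[0,0,0],1]]'; python3 -m pendant '[[[0,0,0],[0,0,0],0],[[0,0,0],[0,0,0],-0.5],[[0,0,0],[0,0,0],-0.7],[[0,0,0],[0,0,0],-0.7],[[0,0,-0.2],[0,0,0],-0.7],[[0,0,-0.5],[0,0,0],-0.7],[[0,0,-0.8],[0,0,0],-0.7],[[0,0,-0.9],[0,0,0],-0.7],[[0,0,-0.9],[0,0,0],-0.7],[[0,0,-0.9],[0,0,0],-0.7],[[0,0,-0.9],[0,0,0],-0.7],[[0,0,-0.4],[0,0,0],-0.7]]';  python3 - <<'E'
from h import *
print(st()[0]["joint_pos"].round(3)); cmd((.375,-.22,.31))
from ov import *
draw("scene",[],(340,540,220,350),4,"pics/g2.png")
E
```

```text
time: 31.12
tcp_pos: [0.4134, -0.3239, 0.0176]
tool_rot: [-0.0, 0.712, 0.702, 0.001]
contact_force: [0.9, 0.1, -0.5]
width: 0.0565
time: 32.62
tcp_pos: [0.4132, -0.325, 0.2956]
tool_rot: [0.001, 0.713, 0.702, 0.002]
contact_force: [0.4, -0.3, -0.5]
width: 0.0745
[-0.235  0.264  1.006  1.797 -0.241  1.208  0.826]
units [ 2.09 -0.8  -0.29] yheading -0.9 tilt z [ 0.004  0.    -1.   ]
```

View pics/g2.png

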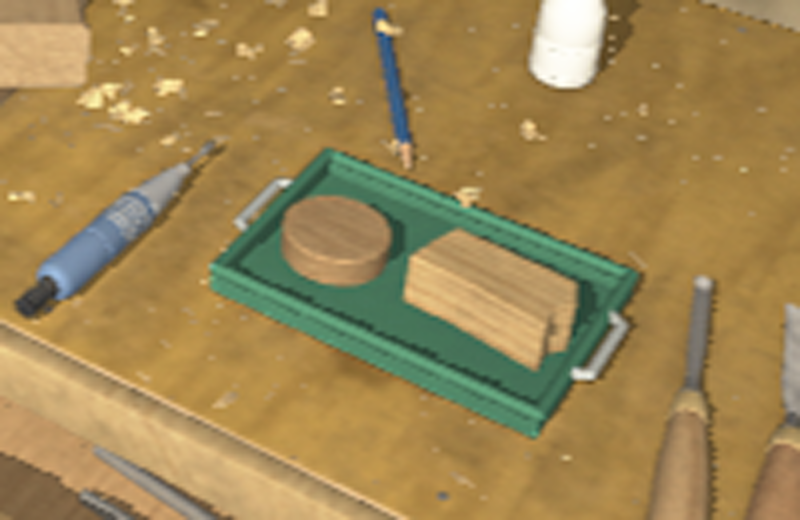

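Both offcuts lie flat side by side in the green tray, with the disc at (335,240) and the block at (490,300). The handpiece hasn't moved. Now the tin.

```bash
python3 -m pendant '[[[0.5,-0.2,-0.1],[0,0,0],-0.7],[[0.6,-0.25,-0.1],[0,0,0],-0.7],[[0.7,-0.25,0],[0,0,0],-0.7],[[0.7,-0.1,0],[0,0,0],-0.7],[[0.7,0,0],[0,0,0],-0.7],[[0.7,0,0],[0,0,0],-0.7],[[0.7,0,0],[0,0,0],-0.7],[[0.7,0,0],[0,0,0],-0.7],[[0.8,0,0],[0,0,0],-0.7],[[0.8,0,0],[0,0,0],-0.7],[[0.8,0,0],[0,0,0],-0.7],[[0.8,0,0],[0,0,0],-0.7]]';python3 - <<'E'
from h import *
print(st()[0]["joint_pos"].round(3)); cmd((.379,.364,.25))
E
```

```text
time: 34.17
tcp_pos: [0.379, 0.1022, 0.3029]
tool_rot: [-0.0, 0.713, 0.702, 0.001]
contact_force: [1.4, -0.7, -0.3]
width: 0.0746
[-0.848 -0.096  0.432  2.028  0.042  1.2   -0.448]
units [ 5.23 -0.08  1.07] yheading -0.9 tilt z [ 0.001  0.001 -1.   ]
```

```bash
python3 -m pendant '[[[0.6,0,0],[0,0,0],-0.85],[[0.8,0,0],[0,0,0],-0.85],[[0.8,0,0.1],[0,0,0],-0.85],[[0.8,-0.02,0.1],[0,0,0],-0.85],[[0.8,-0.02,0.2],[0,0,0.1],-0.85],[[0.7,-0.02,0.3],[0,0,0.1],-0.85],[[0.5,-0.02,0.4],[0,0,0.1],-0.85],[[0.2,0,0.6],[0,0,0.1],-0.85],[[0,0,0.8],[0,0,0],-0.85],[[0,0,0.6],[0,0,0],-0.85],[[0,0,0],[0,0,0],-0.85]]';python3 - <<'E'
from h import *
print(st()[0]["joint_pos"].round(3)); cmd((.379,.364,.02))
from ov import *
draw("top",[circ(.379,.364,.052,.042)],(160,300,200,330),5,"pics/t1.png")
E
```

```text
time: 35.55
tcp_pos: [0.3798, 0.36, 0.1465]
tool_rot: [0.0, 0.729, 0.684, -0.002]
contact_force: [0.4, -0.1, 0.3]
width: 0.0812
[-1.041  0.34   0.235  1.949 -0.101  0.867 -0.816]
units [ 0.09 -0.02  2.53] yheading -3.6 tilt z [-0.002 -0.003 -1.   ]
```

View pics/t1.png

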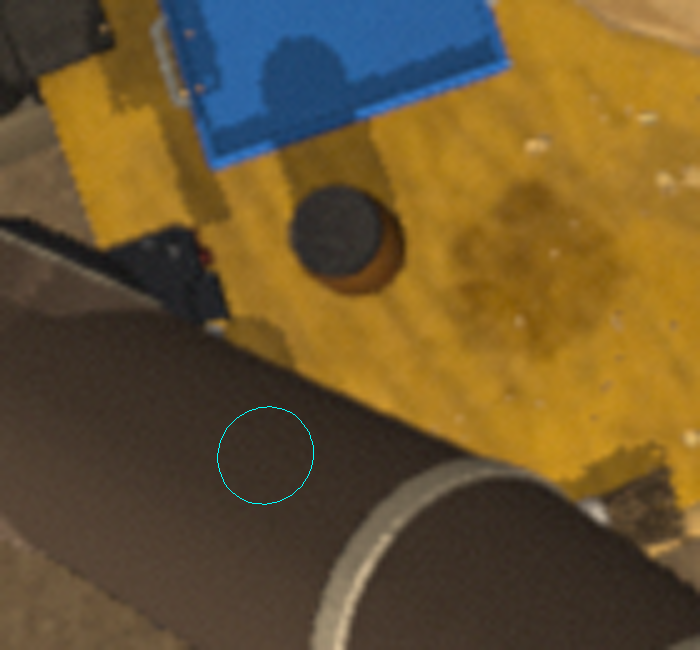

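The arm hides the tin in the top view. The jar is untouched at (340,235). Descending on the measured tin position.

```bash
python3 -m pendant '[[[0.09,-0.02,0.5],[0,0,0],-0.85],[[0,0,0.6],[0,0,0],-0.85],[[0,0,0.5],[0,0,0],-0.85],[[0,0,0.4],[0,0,0],-0.85],[[0,0,0.3],[0,0,0],-0.85],[[0,0,0.2],[0,0,0],-0.85],[[0,0,0],[0,0,0],-0.85]]';python3 -m pendant '[[[0,0,0],[0,0,0],-0.3],[[0,0,0],[0,0,0],0.2],[[0,0,0],[0,0,0],1],[[0,0,0],[0,0,0],1],[[0,0,0],[0,0,0],1],[[0,0,0],[0,0,0],1]]'
```

```text
time: 36.48
tcp_pos: [0.3804, 0.3662, 0.0235]
tool_rot: [-0.0, 0.729, 0.684, 0.001]
contact_force: [-0.7, -0.2, 0.0]
width: 0.081
time: 37.22
tcp_pos: [0.3806, 0.3665, 0.0239]
tool_rot: [-0.0, 0.729, 0.684, 0.001]
contact_force: [-0.8, -0.5, 4.8]
width: 0.0516
```

```bash
python3 -m pendant '[[[0,0,-0.4],[0,0,0],1],[[0,0,-0.8],[0,0,0],1],[[0,0,-0.9],[0,0,0],1],[[0,0,-0.9],[0,0,0],1],[[0,0,-0.6],[0,0,0],1],[[0,0,0],[0,0,0],1]]';python3 - <<'E'
from h import *
print(st()[0]["joint_pos"].round(3)); cmd((.609,.293,.12))
from ov import *
draw("scene",[],(180,340,130,250),5,"pics/t2.png")
E
```

```text
time: 37.98
tcp_pos: [0.3809, 0.3669, 0.2054]
tool_rot: [-0.0, 0.729, 0.685, 0.003]
contact_force: [0.7, -1.1, -0.5]
width: 0.0514
[-1.065  0.272  0.252  1.882 -0.081  0.991 -0.841]
units [-1.2   4.64  1.72] yheading -3.6 tilt z [ 0.004  0.005 -1.   ]
```

View pics/t2.png

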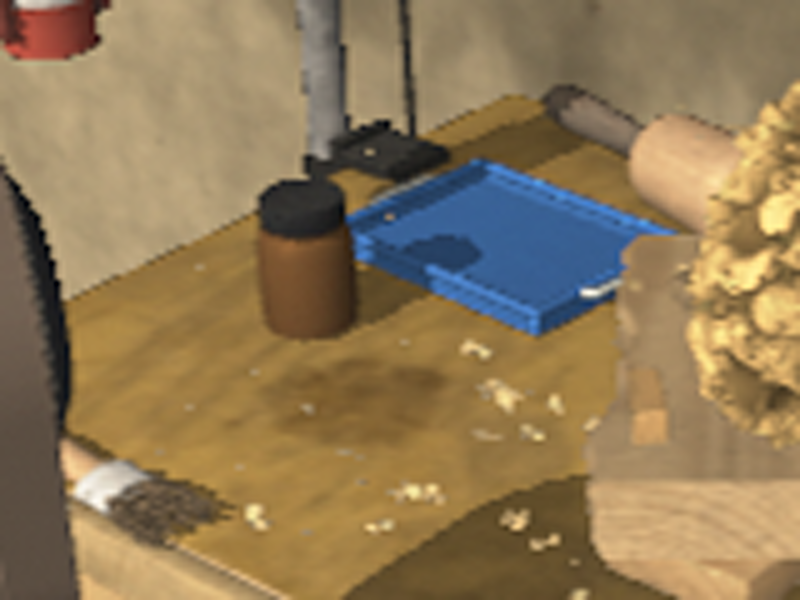

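The picture shows the red tin lifted at (50,30), with the jar and brush undisturbed. Moving to the blue tray.

```bash
python3 -m pendant '[[[-0.15,0.5,0],[0,0,0],1],[[-0.18,0.7,0],[0,0,0],1],[[-0.18,0.7,0],[0,0,0],1],[[-0.18,0.7,0],[0,0,0],1],[[-0.18,0.7,0.1],[0,0,0],1],[[-0.18,0.7,0.3],[0,0,0],1],[[-0.15,0.5,0.4],[0,0,0],1],[[-0.05,0.14,0.5],[0,0,0],1],[[0,0,0.3],[0,0,0],1],[[0,0,0],[0,0,0],1]]';python3 - <<'E'
from h import *
print(st()[0]["joint_pos"].round(3)); cmd((.609,.291,.028))
from ov import *
draw("top",[boxpts(.606,.2485,-3.7,.132,.178,.018)],(150,350,120,270),4,"pics/t3.png")
draw("scene",[boxpts(.606,.2485,-3.7,.132,.178,.018)],(180,340,100,220),5,"pics/t4.png")
E
```

```text
time: 39.28
tcp_pos: [0.6061, 0.289, 0.1212]
tool_rot: [-0.001, 0.729, 0.685, -0.001]
contact_force: [-1.1, 0.7, -0.2]
width: 0.0514
[-0.711  0.605  0.29   1.597 -0.199  0.971 -0.419]
units [0.05 0.06 1.86] yheading -3.6 tilt z [-0.003 -0.001 -1.   ]
```

View pics/t4.png

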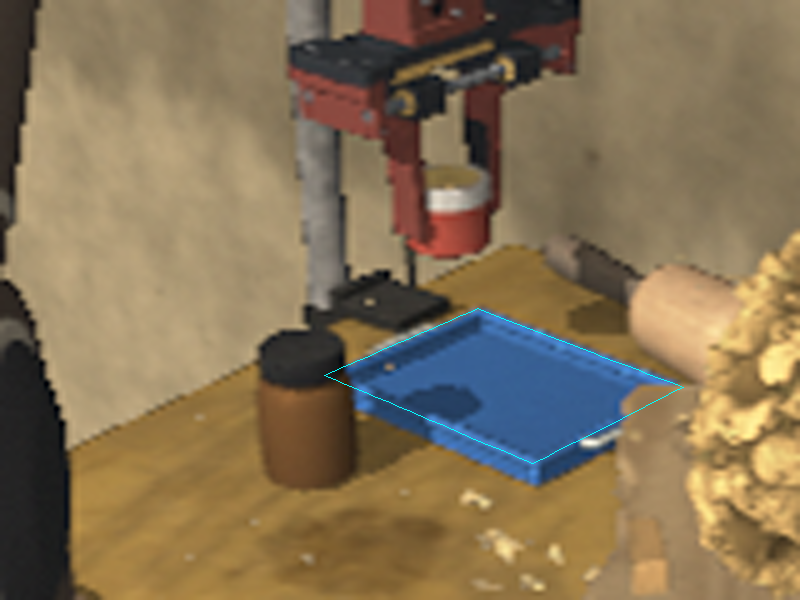

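The tin hangs upright at (450,210), above the far-left part of the blue tray. Lowering it.

```bash
python3 -m pendant '[[[0.04,0.05,0.4],[0,0,0],1],[[0,0,0.5],[0,0,0],1],[[0,0,0.4],[0,0,0],1],[[0,0,0.2],[0,0,0],1],[[0,0,0.1],[0,0,0],1],[[0,0,0],[0,0,0],1]]';python3 - <<'E'
from h import *
cmd((.609,.291,.0282))
E
```

```text
time: 40.12
tcp_pos: [0.6108, 0.2911, 0.0438]
tool_rot: [-0.0, 0.729, 0.684, 0.001]
contact_force: [-0.3, -0.4, 0.0]
width: 0.0511
units [-0.01 -0.04  0.31] yheading -3.6 tilt z [ 0.001  0.001 -1.   ]
```

```bash
python3 -m pendant '[[[0,-0.02,0.15],[0,0,0],1],[[0,0,0.1],[0,0,0],1],[[0,0,0.05],[0,0,0],1],[[0,0,0],[0,0,0],1]]'; python3 -m pendant '[[[0,0,0],[0,0,0],0],[[0,0,0],[0,0,0],-0.4],[[0,0,0],[0,0,0],-0.6],[[0,0,0],[0,0,0],-0.6],[[0,0,-0.2],[0,0,0],-0.6],[[0,0,-0.5],[0,0,0],-0.6],[[0,0,-0.8],[0,0,0],-0.6],[[0,0,-0.9],[0,0,0],-0.6],[[0,0,-0.8],[0,0,0],-0.6],[[0,0,-0.4],[0,0,0],-0.6],[[0,0,0],[0,0,0],-0.6]]';python3 - <<'E'
from h import *
cmd((.467,.279,.20))
from ov import *
draw("scene",[],(180,340,100,220),5,"pics/t5.png")
E
```

```text
time: 40.62
tcp_pos: [0.6095, 0.2911, 0.0285]
tool_rot: [-0.0, 0.729, 0.684, 0.001]
contact_force: [-0.3, 0.1, -1.0]
width: 0.0515
time: 42.0
tcp_pos: [0.6103, 0.2913, 0.2113]
tool_rot: [0.0, 0.729, 0.684, 0.003]
contact_force: [0.3, -0.3, -0.1]
width: 0.0702
units [-0.43 -2.85  0.21] yheading -3.6 tilt z [ 0.005  0.004 -1.   ]
```

View pics/t5.png

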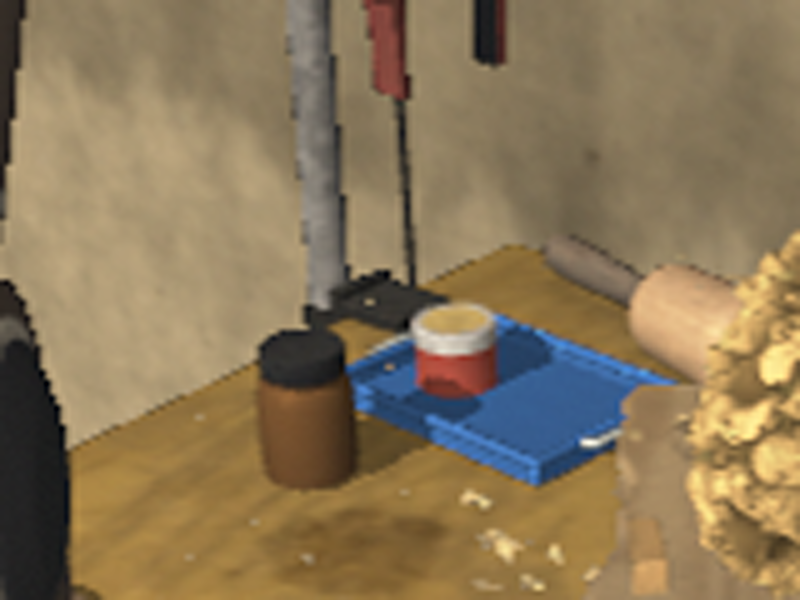

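The tin stands upright in the blue tray at (455,350). Now the jar.

```bash
python3 -m pendant '[[[-0.08,-0.5,0],[0,0,0],-0.9],[[-0.08,-0.6,0],[0,0,0],-0.9],[[-0.08,-0.6,0],[0,0,0],-0.9],[[-0.08,-0.6,0],[0,0,0],-0.9],[[-0.08,-0.4,0],[0,0,0],-0.9],[[-0.03,-0.15,0],[0,0,0],-0.9],[[0,0,0.4],[0,0,0],-0.9],[[0,0,0.4],[0,0,0],-0.9],[[0,0,0],[0,0,0],-0.9]]';python3 - <<'E'
from h import *
cmd((.467,.279,.047))
from ov import *
draw("scene",[],(180,340,100,220),5,"pics/j1.png")
E
```

```text
time: 43.18
tcp_pos: [0.4653, 0.2778, 0.1667]
tool_rot: [-0.0, 0.729, 0.684, -0.001]
contact_force: [-0.8, 0.0, 1.0]
width: 0.0835
units [0.03 0.04 2.39] yheading -3.6 tilt z [-0.001 -0.001 -1.   ]
```

View pics/j1.png

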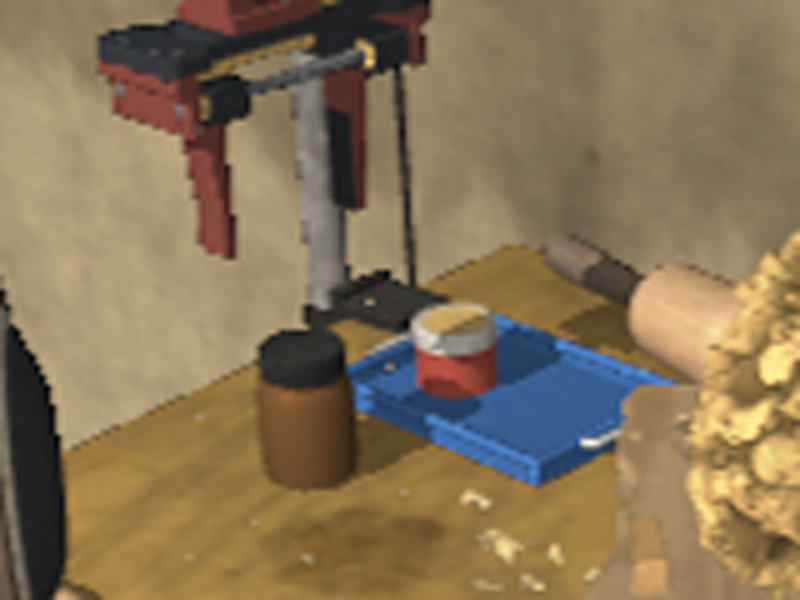

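The fingers straddle the jar at (305,410), with the midpoint within a few mm. Descending.

```bash
python3 -m pendant '[[[0,0.05,0.4],[0,0,0],-0.9],[[0,0,0.5],[0,0,0],-0.9],[[0,0,0.5],[0,0,0],-0.9],[[0,0,0.5],[0,0,0],-0.9],[[0,0,0.3],[0,0,0],-0.9],[[0,0,0.15],[0,0,0],-0.9],[[0,0,0],[0,0,0],-0.9]]';python3 -m pendant '[[[0,0,0],[0,0,0],-0.5],[[0,0,0],[0,0,0],0],[[0,0,0],[0,0,0],0.4],[[0,0,0],[0,0,0],1],[[0,0,0],[0,0,0],1],[[0,0,0],[0,0,0],1]]'
```

```text
time: 44.1
tcp_pos: [0.4687, 0.2786, 0.0511]
tool_rot: [-0.0, 0.729, 0.684, 0.001]
contact_force: [0.0, -0.5, 0.1]
width: 0.0838
time: 44.85
tcp_pos: [0.4695, 0.2789, 0.0517]
tool_rot: [0.0, 0.729, 0.684, 0.002]
contact_force: [2.5, -1.2, 6.3]
width: 0.0541
```

```bash
python3 -m pendant '[[[0,0,-0.2],[0,0,0],1],[[0,0,-0.5],[0,0,0],1],[[0,0,-0.7],[0,0,0],1],[[0,0,-0.7],[0,0,0],1],[[0,0,-0.4],[0,0,0],1],[[0,0,0],[0,0,0],1]]';python3 - <<'E'
from h import *
cmd((.605,.207,.12))
from ov import *
draw("scene",[],(180,340,70,190),5,"pics/j2.png")
E
```

```text
time: 45.6
tcp_pos: [0.4682, 0.2786, 0.1772]
tool_rot: [-0.0, 0.729, 0.685, 0.002]
contact_force: [-0.3, -0.3, -2.4]
width: 0.0544
units [-1.26  2.82  1.14] yheading -3.6 tilt z [ 0.002  0.003 -1.   ]
```

View pics/j2.png

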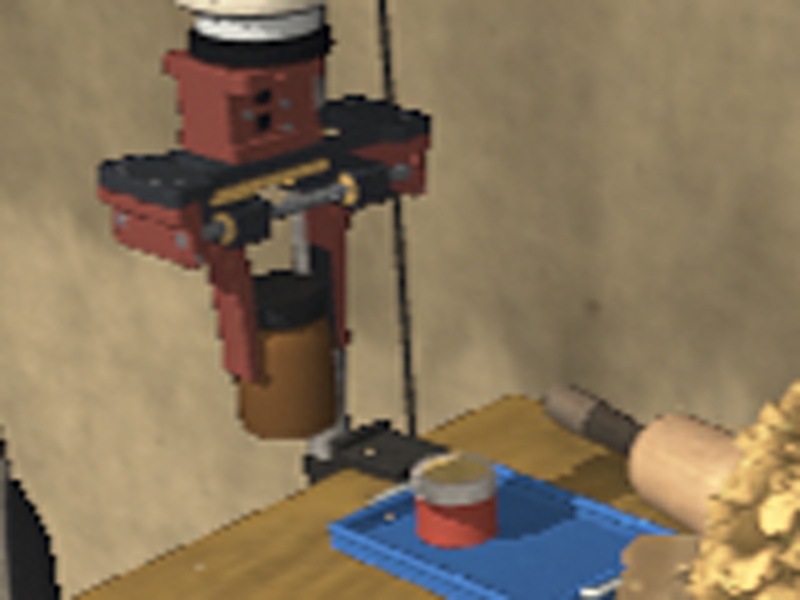

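```bash
python3 - <<'E'
from ov import *
x,y=.468,.2786
sh=[circ(x,y,.05,.177+.0303),circ(x,y,.056,.177-.0517),circ(x,y,.056,.177+.0143)]
draw("scene",sh,(215,265,115,165),12,"pics/j3.png")
draw("top",sh,(190,270,200,270),10,"pics/j4.png")
E
```

```text
(no output)
```

View pics/j3.png

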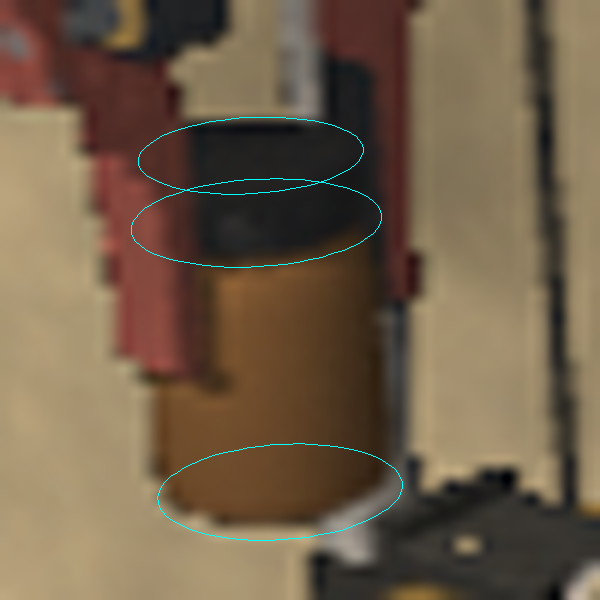

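View pics/j4.png

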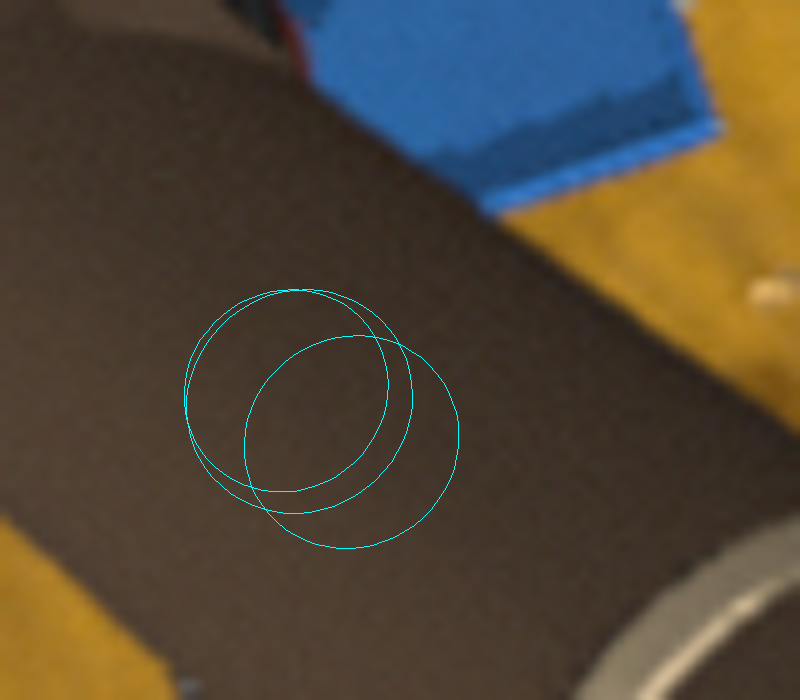

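The held jar's sides run parallel to the drawn upright outline (right edge from (380,240) to (392,460)), so it is upright to within about 2°. Moving it to the tray.

```bash
python3 -m pendant '[[[-0.2,0.4,0],[0,0,0],1],[[-0.25,0.5,0],[0,0,0],1],[[-0.25,0.6,0],[0,0,0],1],[[-0.25,0.6,0],[0,0,0],1],[[-0.2,0.5,0],[0,0,0],1],[[-0.1,0.22,0.3],[0,0,0],1],[[0,0,0.5],[0,0,0],1],[[0,0,0.3],[0,0,0],1],[[0,0,0],[0,0,0],1]]';python3 - <<'E'
from h import *
cmd((.605,.208,.056))
from ov import *
draw("scene",[],(180,340,70,190),5,"pics/j5.png")
E
```

```text
time: 46.88
tcp_pos: [0.6035, 0.2073, 0.119]
tool_rot: [-0.001, 0.729, 0.685, -0.001]
contact_force: [-0.4, 0.6, -1.7]
width: 0.054
units [0.02 0.03 1.26] yheading -3.6 tilt z [-0.003 -0.    -1.   ]
```

View pics/j5.png

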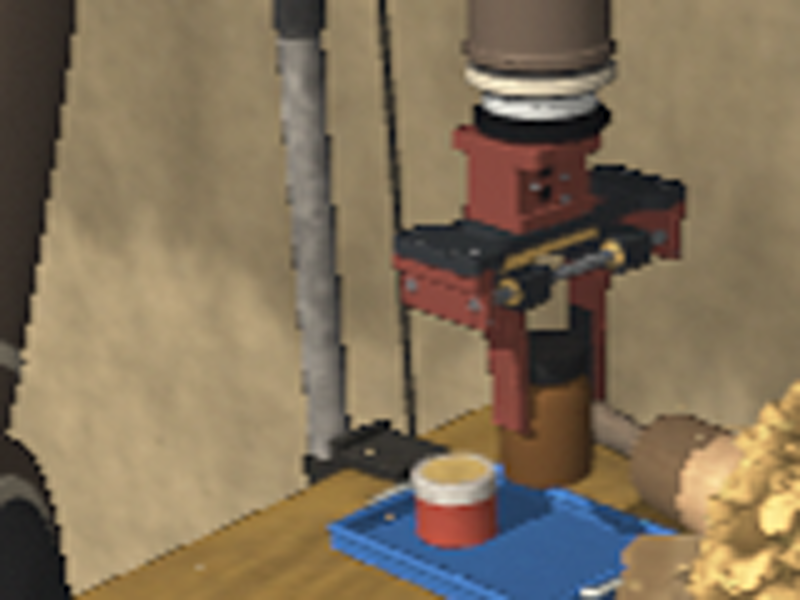

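The jar is above the right half of the tray at (545,420), clear of the tin. Lowering it.

```bash
python3 -m pendant '[[[0,0,0.3],[0,0,0],1],[[0,0,0.4],[0,0,0],1],[[0,0,0.2],[0,0,0],1],[[0,0,0.1],[0,0,0],1],[[0,0,0],[0,0,0],1]]';python3 - <<'E'
from h import *
cmd((.605,.208,.0562))
E
```

```text
time: 47.55
tcp_pos: [0.6052, 0.2071, 0.0707]
tool_rot: [-0.0, 0.729, 0.684, 0.001]
contact_force: [0.5, 0.2, -1.5]
width: 0.0542
units [ 0.02 -0.    0.29] yheading -3.6 tilt z [ 0.001  0.001 -1.   ]
```

```bash
python3 -m pendant '[[[0,0,0.14],[0,0,0],1],[[0,0,0.1],[0,0,0],1],[[0,0,0.05],[0,0,0],1],[[0,0,0],[0,0,0],1]]'; python3 -m pendant '[[[0,0,0],[0,0,0],0],[[0,0,0],[0,0,0],-0.4],[[0,0,0],[0,0,0],-0.7],[[0,0,0],[0,0,0],-0.7],[[0,0,-0.2],[0,0,0],-0.7],[[0,0,-0.5],[0,0,0],-0.7],[[0,0,-0.8],[0,0,0],-0.7],[[0,0,-0.9],[0,0,0],-0.7],[[0,0,-0.8],[0,0,0],-0.7],[[0,0,-0.4],[0,0,0],-0.7],[[0,0,0],[0,0,0],-0.7]]';python3 -m pendant '[[[0.3,-0.4,0],[0,0,0],-0.7],[[0.4,-0.5,0],[0,0,0],-0.7],[[0.5,-0.6,0],[0,0,0],-0.7],[[0.5,-0.6,0],[0,0,0],-0.7],[[0.5,-0.6,0],[0,0,0],-0.7],[[0.5,-0.6,0],[0,0,0],-0.7],[[0.5,-0.6,0],[0,0,0],-0.7],[[0.5,-0.6,0],[0,0,0],-0.7],[[0.4,0,0],[0,0,0],-0.7],[[0.4,0,0],[0,0,0],-0.7],[[0,0,0],[0,0,0],-0.7]]'; python3 - <<'E'
from ov import *
sh=[boxpts(.606,.2485,-3.7,.124,.170,.004),circ(.609,.291,.052,.046),circ(.605,.207,.05,.086)]
draw("scene",sh,(180,340,100,220),5,"pics/e1.png")
draw("top",sh,(170,330,130,330),3.5,"pics/e2.png")
draw("top",[boxpts(.413,-.370,-1,.124,.170,.004),boxpts(.413,-.41,-1,.041,.079,.034),circ(.413,-.325,.057,.022)],(380,520,120,260),4,"pics/e3.png")
E
```

```text
time: 48.05
tcp_pos: [0.6052, 0.2073, 0.0564]
tool_rot: [-0.0, 0.729, 0.685, 0.001]
contact_force: [0.2, 0.7, -1.7]
width: 0.0542
time: 49.42
tcp_pos: [0.606, 0.2072, 0.239]
tool_rot: [0.001, 0.729, 0.684, 0.003]
contact_force: [0.4, -0.4, -1.1]
width: 0.0746
time: 50.8
tcp_pos: [0.3948, 0.4464, 0.2355]
tool_rot: [0.0, 0.729, 0.685, 0.0]
contact_force: [-0.9, -1.2, 0.2]
width: 0.0746
```

View pics/e1.png

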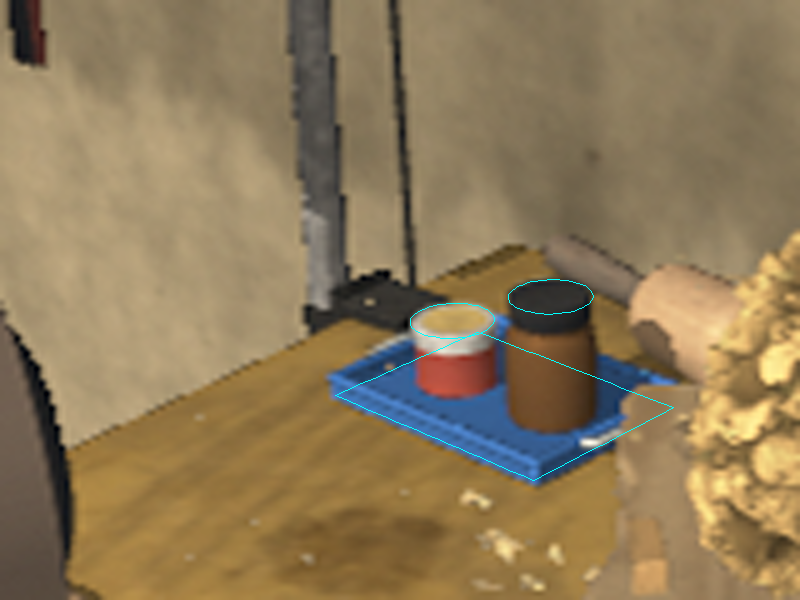

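View pics/e2.png

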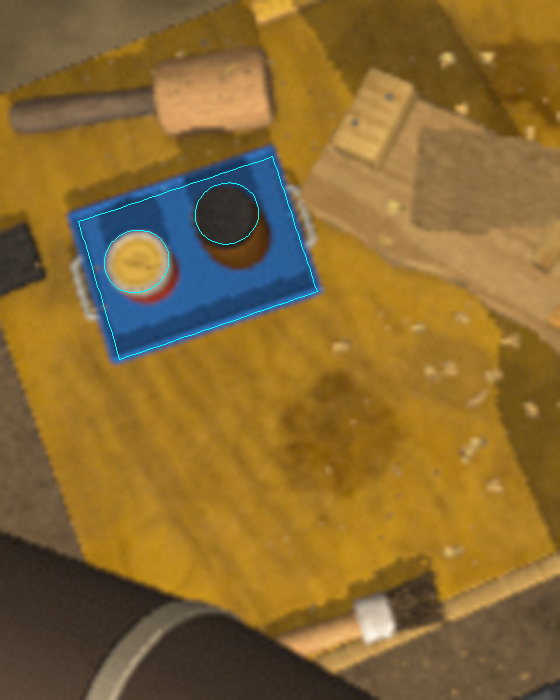

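View pics/e3.png

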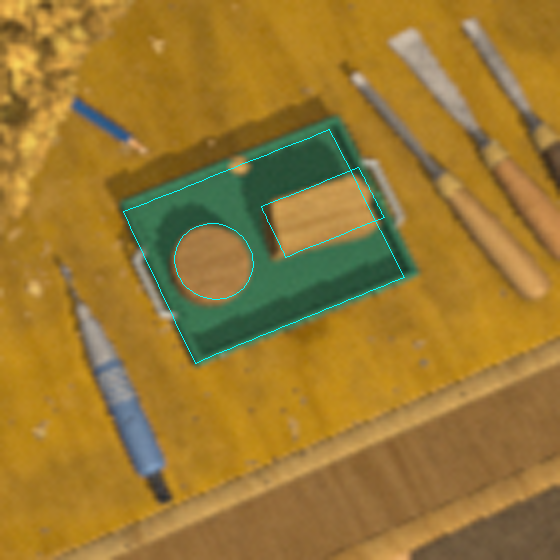

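The last pictures show all four things inside their trays. In the top view the tin is at (137,262) and the jar at (230,215), with lids on the upright outlines. In the green tray view the disc is at (213,262) and the block at (322,213). The brush and handpiece are where they were, and the gripper is clear.

```bash
python3 - <<'E'
from cell import ticket
print(ticket.hand_in())
E
```

```text
the job is handed in; nothing more can be done
None
```

The job is done and handed in at about 51 s of the 136 s allowed. The pine block and branch disc lie flat, side by side, in the green tray. The red tin and brown jar stand upright in the blue tray.

- **Final checks:** in the last pictures all four are inside their trays, and the tin and jar line up with the outlines drawn for them standing upright. The brush and handpiece look unmoved, and the gripper is clear of everything. The wrist force stayed under about 7 N wherever I read it.
- **Joint limits:** on the first carry of the disc, joints 2 and 3 ran up to their range limits, with joint 2 reading -0.293 against the rounded limit of -0.29. I backed off, changed the elbow posture on the left side, and the second carry went through cleanly.
- **Small disagreements:** the two cameras differed by about 1 px (2–3 mm). The jar gripped at 54 mm rather than its listed 56 mm, but it looked upright to within about 2° while held.
- **Not confirmed:** the disc was set down over a wood shaving in the green tray. It looks flat in both views, but I could not see underneath it.

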